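Park the captive screw and open the coupling guard of a CNC router

TASK

Open the yellow coupling guard at the motor end of the router so the shaft coupling can be checked. First lift the T-handled captive screw against its spring until its thread picks up and, keeping the guard shut, wind it anticlockwise (seen from above) all the way to its stop, so that it stays parked up by itself; then slide the guard back over the motor as far as it goes. Leave the spanner, brush, oil bottle and wood offcut lying where they are.

Things in the scene. Friction and masses are not known exactly. Their poses are not given: they have to be found in the camera images.
- t_handle (a point): Centre of the captive screw's black T-handle: bar 72 mm long (this point's x axis), 16 mm wide, 18 mm high, rounded, on a 13 mm round steel stem along z (up). At rest this point is 51 mm above the guard's top and the bar's underside 22 mm above a steel bush (36 mm across, 20 mm high) on it. Grip across the 16 mm width, at the middle. Rises and turns with the screw.
- screw_lift (a joint): Screw height over rest, m. 0 = down: its tip sits 10 mm deep in a locating hole, so the guard cannot slide. A spring pulls it down (5 N at 0, 9 N at 12 mm, weight included). Pull it right up: it comes to a limit at about 13.5 mm, and its thread can enter the bush only above 11 mm. Wound in, each radian lifts it 1.25 mm, to 13.5 mm at the stop, and it stays up when let go.
- screw_turn (a joint): Turn of screw and handle, rad, growing anticlockwise from above; starts at -0.35 to 0. At 0 the bar lies along x of lip. Low, it spins idly; spun past 0.1 so, it cannot lift fully until turned back to 0. Held up at its limit and turned, the thread takes hold by 0.4 (let go sooner, it drops back) and raises the screw up to a firm stop at 2.4. Takes 0.06 N m; stays where left.
- lip (a point): Middle of the top edge of the guard's upturned lip: yellow plate 92 mm long (this point's x), 4 mm thick (y), 27 mm above the guard's flat top, at its motor end; z up. The guard is a hood 92 x 165 mm, its top 115 mm above the table; the screw's axis lies 125 mm from the lip along +y. It opens along -y, away from bed and gantry: push the lip's inner (+y) face with closed fingers.
- guard (a joint): How far the guard has slid open, m: 0 = shut, 0.12 = fully open against its end stop. It needs about 4 N to slide and stays where it is left.
- spanner: Open-ended steel spanner 160 mm long, lying flat on the table on the robot's side of the guard. Leave alone.
- chip_brush: Chip brush 180 mm long, lying on the table on the far side of the guard. Leave alone.
- oil_bottle: White oil bottle with a red cap, 48 mm across, 120 mm tall, standing on the table on the far side. Origin under its foot. Leave alone.
- offcut: Wood offcut 110 x 70 x 18 mm, lying flat on the table on the robot's side. Origin under its centre. Leave alone.

How it is judged:
By the outcome, as a careful person would: the job done as asked, in the order asked, and still so for the second after the job is handed in, with the robot touching nothing.
It also fails if it takes over 58 s, if anything falls off the work surface, if the arm or the gripper's body presses on something with over 40 N, if the wrist force passes 120 N, or if a joint passes its speed limit or range.

ROBOT

A 7-joint arm with a two-finger parallel gripper is mounted at the origin on the work surface. World frame = base frame: x ahead of the robot, y to its left, z up, the work surface at z = 0. Lengths are in m, angles in degrees, forces in N, time in s.
With the tool pointing down it reaches from about 0.425 to 0.875 m from the base axis. Payload 4.7 kg.
Tool frame: the origin (TCP) lies on the front face of the gripper's body, between the roots of the fingers; the fingertips stand 70 mm ahead of it and the grasp point (between the pads) lies 51 mm ahead of it; z points along the fingers, y is the direction in which the jaws open and shut (so a half turn about z gives the same grasp; the last joint's range is limited). The gripper opens to 87 mm and grips with 3 to 60 N. Pads are 19 mm wide; open, the fingers measure 117 mm over their backs; the gripper's body (75 mm by 190 mm) begins 51 mm behind the grasp point.
Start: joints at [77.355, 18.392, -4.016, 83.108, 1.295, 78.541, -3.26], TCP at [0.151, -0.632, 0.292] pointing down, gripper open.
Joint ranges: [-163.93, 163.93], [-17.29, 119.83], [-79.2, 71.16], [3.27, 140.29], [-89.18, 269.18], [5.43, 117.66], [-154.24, 154.24]. Speed limits (degrees/s): [147.25, 147.25, 180, 180, 180, 180, 180].

INTERFACE

Orientations are given as [roll, pitch, yaw] about the fixed x, y, z axes, in that order (R = Rz(yaw) Ry(pitch) Rx(roll)).
In Python, from cell import env gives the robot as it stands.
- The arm moves only by the tool drive_tool, never from a script. Its argument "commands" is a list of rows, each a list of 7 numbers: the shift along the tool's x, y, z in cm, then the turn, a rotation vector about the tool's x, y, z in degrees, then the opening, from 0 (shut) to 1 (fully open). In form: [[tx, ty, tz, rx, ry, rz, hand], ...]. A call has 1 to 20 rows; each row shifts and turns the commanded pose from where the row before left it, along the tool's axes as they then stand; what a row does not reach is not made up. A row lasts 1/12 s, in which the tool goes at most 41.7 mm and 7.16 degrees, less where a joint would pass 70% of its speed; a pose out of reach is approached as far as the arm can. A call is refused whole if a number of a shift passes 4.17 or a number of a turn 7.16, either way. A call with a gripper value outside its range is refused whole. The fingers move at their own pace and stop on an object; "force" is the grip in N (left out, the last holds). Time passes only in rows, so rows that do not move let the fingers close. It gives the time, the measured TCP pose, the force and the opening at its end, in the units of the state.
- env.get_obs(): the state, without advancing time (a new reading comes with each control period).
- env.read_camera(name): name is "scene" or "side" or "wrist"; returns a dict with "img" (420x560x3 uint8, blue, green, red), "mtx" (3x3 intrinsics, pixels), "k1" (the pictures are not rectified: a ray, as slopes to the right and down, at radius r is drawn at 1 + k1 r^2 times it, then the intrinsics apply), "pose" (4x4, takes a point from camera to world coordinates). Camera axes: x right, y down, z forward; pixel columns grow to the right and rows downward; lengths in m; the calibration is good to about 2 mm. A picture is of the moment at which its call begins. There is no depth.
- env.sign_off(): hands the job in, once; it reports no verdict.
The state is a dict: "time_s": time; "qpos": joint angles; "joint_velocities": joint speeds; "effort": joint torques, N m; "tool_pos": TCP position; "tool_rot": TCP orientation; "force": force on the tool from outside, world axes, zero at the start; "wrist_torque": the same for the moment, N m; "grip_width": finger opening in m.
Only numpy, scipy, OpenCV 4.12 (cv2) and the standard library are available. Lean on these libraries where they do the work, as an engineer would, in place of code of your own. Each camera call takes 0.05 s, during which the arm holds its last target.

## Working session

There is one attempt and no reset: what is moved stays moved. The work goes in short steps, Python scripts to look and compute and a tool call to move; the robot and the scene stay as the last step left them, time stands still between calls to the robot, and variables do not carry over. Pictures are saved under pics/ and viewed, and the job is handed in when it is done.

Besides the shell and the picture viewer there is one more tool, called after "Emit:" by a JSON object that holds its "op" and its "data", one argument or row to a line. drive_tool: Moves the arm, as the interface text tells. Its arguments: {"type":"object","properties":{"commands":{"type":"array"},"force":{"type":"number"}},"required":["commands"]}

```bash
mkdir -p pics
python3 - <<'E'
from cell import env
import cv2
print(env.get_obs())
for n in ("scene","side","wrist"):
    c=env.read_camera(n); cv2.imwrite(f"pics/{n}0.png",c["img"]); print(n,c["mtx"].tolist(),c["k1"],c["pose"].round(4).tolist())
E
```

```text
{'time_s': 0.0, 'qpos': array([77.35564015, 18.43672085, -4.01594744, 83.17624272,  1.29516187,
       78.5407369 , -3.26064501]), 'joint_velocities': array([-0.0212524 ,  0.0999504 ,  0.03642412,  0.02696385, -0.01403635,
       -0.03213804, -0.07244472]), 'effort': array([ 2.00162447e-05, -4.91295218e+01, -4.04400984e-01, -3.12524092e+01,
       -6.40396331e-02,  4.37348220e-02,  2.22692161e-04]), 'tool_pos': array([ 0.15107225, -0.6317558 ,  0.29117621]), 'tool_rot': array([-1.79891556e+02,  5.89165619e-03,  1.34539266e+01]), 'force': array([-0.01881825,  0.27690597, -0.20155822]), 'wrist_torque': array([-0.02689491, -0.00722104,  0.02143432]), 'grip_width': 0.08690809567155133}
scene [[477.89822182949405, 0.0, 273.4344414447745], [0.0, 477.89822182949405, 205.14093933966083], [0.0, 0.0, 1.0]] -0.0632991217315902 [[-0.1604, 0.6698, -0.725, 1.2258], [0.987, 0.1096, -0.1172, 0.0246], [0.0009, -0.7344, -0.6787, 0.7592], [0.0, 0.0, 0.0, 1.0]]
side [[455.1647095947536, 0.0, 277.9047006106996], [0.0, 455.1647095947536, 212.1223286723362], [0.0, 0.0, 1.0]] -0.05759760236408942 [[-0.6705, -0.5414, 0.5073, 0.1338], [-0.7419, 0.4833, -0.4647, 0.2937], [0.0064, -0.688, -0.7257, 0.7183], [0.0, 0.0, 0.0, 1.0]]
wrist [[371.6715683247853, 0.0, 287.4850988916633], [0.0, 371.6715683247853, 204.9122360300475], [0.0, 0.0, 1.0]] -0.04536109274306762 [[0.2319, -0.9303, -0.2843, 0.2295], [-0.9727, -0.2222, -0.0663, -0.6142], [-0.0015, 0.2919, -0.9564, 0.3835], [0.0, 0.0, 0.0, 1.0]]
```

View pics/scene0.png

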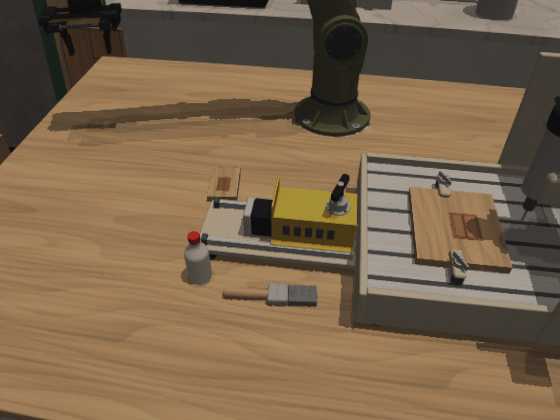

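View pics/side0.png

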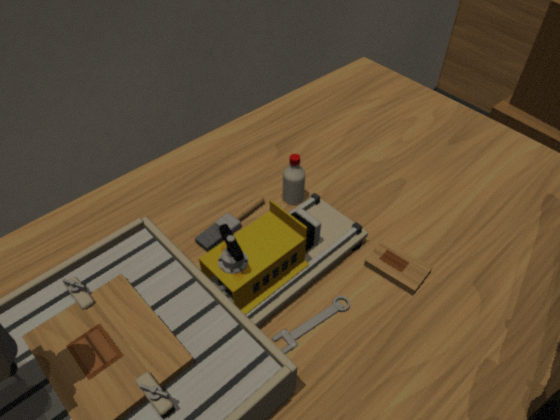

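View pics/wrist0.png

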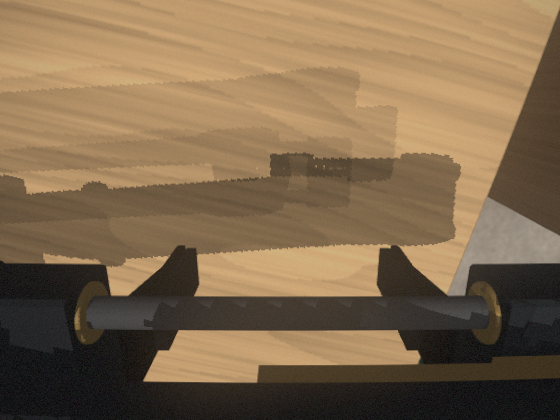

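The scene view shows the T-handle near px (340,188) and the lip near (277,200). The side view shows the handle near (231,243) and the lip around (290,222). I'll enlarge both crops.

```bash
cat > h.py <<'E'
import numpy as np, cv2
from cell import env
from scipy.optimize import least_squares
def ray(c,uv):
    K=c["mtx"]; k=c["k1"]
    d=cv2.undistortPoints(np.array([[uv]],float),K,np.array([k,0,0,0,0.]),).ravel()
    v=c["pose"][:3,:3]@np.array([d[0],d[1],1]); return c["pose"][:3,3],v/np.linalg.norm(v)
def proj(c,P):
    T=np.linalg.inv(c["pose"]); P=np.atleast_2d(P)@T[:3,:3].T+T[:3,3]
    return cv2.projectPoints(P,np.zeros(3),np.zeros(3),c["mtx"],np.array([c["k1"],0,0,0,0.]))[0].reshape(-1,2)
def onz(c,uv,z):
    o,v=ray(c,uv); return o+v*(z-o[2])/v[2]
def crop(name,c,x,y,w,h,s,fn):
    im=cv2.resize(c["img"][y:y+h,x:x+w],None,fx=s,fy=s,interpolation=cv2.INTER_CUBIC)
    im=cv2.convertScaleAbs(im,alpha=1.3,beta=15)
    for i in range(0,w,20): cv2.putText(im,str(x+i),(i*s,10),0,.4,(255,255,255),1); cv2.line(im,(i*s,12),(i*s,18),(255,255,255),1)
    for i in range(20,h,20): cv2.putText(im,str(y+i),(0,i*s+4),0,.4,(255,255,255),1); 
    cv2.imwrite(f"pics/{fn}.png",im)
E
python3 - <<'E'
from h import *
c=env.read_camera("scene"); crop("",c,235,160,130,95,6,"sc1")
c=env.read_camera("side"); crop("",c,190,190,135,100,5,"sd1")
E
```

```text
(no output)
```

View pics/sc1.png

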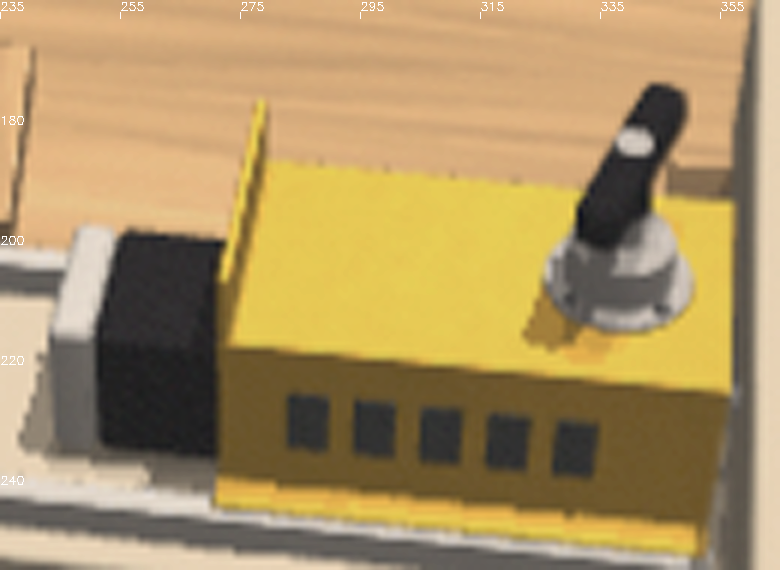

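View pics/sd1.png

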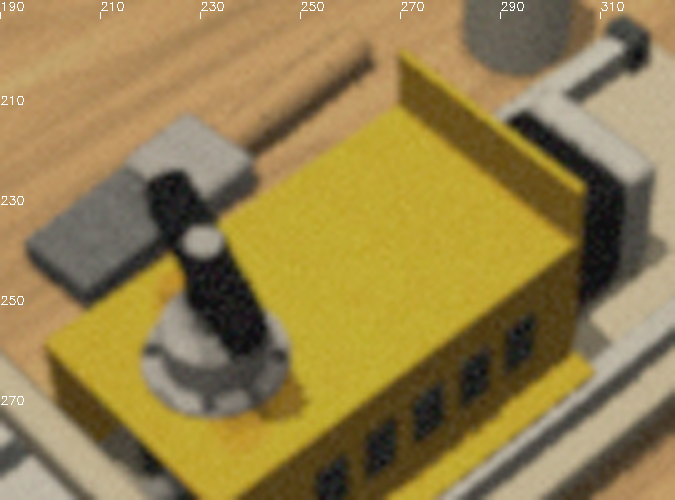

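```bash
cat > fit.py <<'E'
from h import *
sc=env.read_camera("scene"); sd=env.read_camera("side")
# triangulate cap
A=[];b=[]
for c,uv in((sc,(340.8,183.7)),(sd,(230.8,238))):
    o,v=ray(c,uv); M=np.eye(3)-np.outer(v,v); A.append(M);b.append(M@o)
P,res,_,_=np.linalg.lstsq(np.vstack(A),np.hstack(b),rcond=None); print("cap",P,res**.5)
for n,c,uv,z in (("s near",sc,(278.7,176.7),.142),("s far",sc,(272,206.5),.142),("d a",sd,(270,200.4),.142),("d b",sd,(306.6,227.6),.142),
 ("s base1",sc,(279.7,186.7),.115),("s base2",sc,(273.7,218),.115),("d base1",sd,(270,211),.115),("d base2",sd,(306,238.6),.115),
 ("s c1",sc,(357.5,193.3),.115),("s c2",sc,(356.7,225),.115),("d c1",sd,(199.4,259),.115)):
    print(n,onz(c,uv,z).round(4))
# bar ends at z .166..: centerline ends: 
for n,c,uv in(("s top end",sc,(235+663/6,160+103/6)),("s bot end",sc,(235+603/6,160+222/6)),("d top",sd,(190+172/5,190+192/5)),("d bot",sd,(190+240/5,190+335/5))):
    print(n,onz(c,uv,.166).round(4))
E
python3 fit.py
```

```text
cap [0.52136173 0.03909526 0.17496568] [0.00162914]
s near [ 0.4807 -0.0851  0.142 ]
s far [ 0.5707 -0.0841  0.142 ]
d a [ 0.5675 -0.0842  0.142 ]
d b [ 0.4776 -0.0874  0.142 ]
s base1 [ 0.48   -0.0829  0.115 ]
s base2 [ 0.5737 -0.0803  0.115 ]
d base1 [ 0.5673 -0.0838  0.115 ]
d base2 [ 0.4762 -0.0866  0.115 ]
s c1 [0.4747 0.0773 0.115 ]
s c2 [0.5671 0.0788 0.115 ]
d c1 [0.5628 0.077  0.115 ]
s top end [0.4898 0.0484 0.166 ]
s bot end [0.5514 0.0328 0.166 ]
d top [0.5506 0.0288 0.166 ]
d bot [0.4904 0.0489 0.166 ]
```

Emit:
{"op": "drive_tool", "data": {
  "commands": [
    [2.55, -1.45, 0, 0, 0, 0, 1],
    [2.55, -1.45, 0, 0, 0, 0, 1],
    [2.55, -1.45, 0, 0, 0, 0, 1],
    [2.55, -1.45, 0, 0, 0, 0, 1],
    [2.55, -1.45, 0, 0, 0, 0, 1],
    [2.55, -1.45, 0, 0, 0, 0, 1],
    [2.55, -1.45, 0, 0, 0, 0, 1],
    [2.55, -1.45, 0, 0, 0, 0, 1],
    [2.55, -1.45, 0, 0, 0, 0, 1],
    [2.55, -1.45, 0, 0, 0, 0, 1],
    [2.55, -1.45, 0, 0, 0, 0, 1],
    [2.55, -1.45, 0, 0, 0, 0, 1],
    [2.55, -1.45, 0, 0, 0, 0, 1],
    [2.55, -1.45, 0, 0, 0, 0, 1]
  ]
}}

```text
time_s: 1.52
tool_pos: [0.452, -0.3506, 0.2924]
tool_rot: [180.0, -0.0, 13.4]
force: [0.5, -1.2, 0.3]
grip_width: 0.087
```

Emit:
{"op": "drive_tool", "data": {
  "commands": [
    [1.2, -2.8, 0, 0, 0, 0, 1],
    [1.2, -2.8, 0, 0, 0, 0, 1],
    [1.2, -2.8, 0, 0, 0, 0, 1],
    [1.2, -2.8, 0, 0, 0, 0, 1],
    [1.2, -2.8, 0, 0, 0, 0, 1],
    [1.2, -2.8, 0, 0, 0, 0, 1],
    [1.2, -2.8, 0, 0, 0, 0, 1],
    [1.2, -2.8, 0, 0, 0, 0, 1],
    [1.2, -2.8, 0, 0, 0, 0, 1],
    [1.2, -2.8, 0, 0, 0, 0, 1],
    [1.2, -2.8, 0, 0, 0, 0, 1],
    [1.2, -2.8, 0, 0, 0, 0, 1],
    [1.2, -2.8, 0, 0, 0, 0, 1],
    [0, 0, 0, 0, 0, 6, 1],
    [0, 0, 0, 0, 0, 6, 1],
    [0, 0, 0, 0, 0, 6, 1],
    [0, 0, 0, 0, 0, 6, 1],
    [0, 0, 0, 0, 0, 6, 1],
    [0, 0, 0, 0, 0, 0, 1],
    [0, 0, 0, 0, 0, 0, 1]
  ]
}}

```text
time_s: 3.18
tool_pos: [0.5182, 0.0387, 0.2923]
tool_rot: [180.0, -0.0, -16.4]
force: [0.5, -0.8, 0.8]
grip_width: 0.0868
```

```bash
cat > st.py <<'E'
from h import *
np.set_printoptions(suppress=True,precision=4)
o=env.get_obs()
for k in("time_s","qpos","tool_pos","tool_rot","force","wrist_torque","grip_width"): print(k,o[k])
E
python3 st.py
python3 - <<'E'
from h import *
c=env.read_camera("wrist"); cv2.imwrite("pics/w1.png",c["img"])
for P in ((.521,.0392,.175),(.4871,.0494,.166),(.5549,.029,.166),(.524,-.0855,.142)): print(P,proj(c,P))
E
```

```text
time_s 3.1833
qpos [  28.5145    4.5613  -37.274   100.373     2.8545   76.007  -115.7402]
tool_pos [0.5182 0.0387 0.2923]
tool_rot [179.9936  -0.0077 -16.3776]
force [ 0.4509 -0.8439  0.7637]
wrist_torque [0.0548 0.0196 0.0077]
grip_width 0.0867861072291284
(0.521, 0.0392, 0.175) [[283.86880783 227.80429403]]
(0.4871, 0.0494, 0.166) [[283.84950912 273.84888762]]
(0.5549, 0.029, 0.166) [[284.1731397  166.79218059]]
(0.524, -0.0855, 0.142) [[463.2909863  156.12602306]]
```

View pics/w1.png

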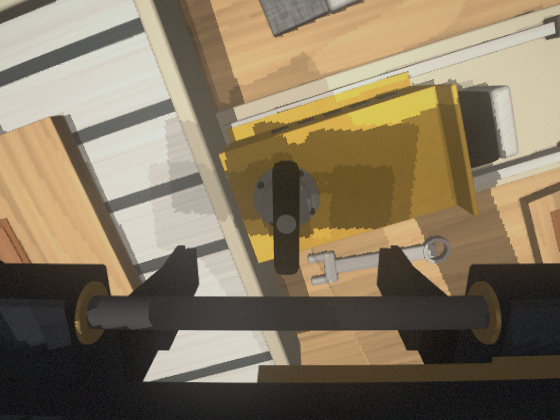

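The wrist view puts the steel cap at (286,224), and the bar runs vertically from (287,160) to (285,273). The predicted cap pixel was (284,228), so agreement is within 2 mm. I'll descend and grip.

Emit:
{"op": "drive_tool", "data": {
  "commands": [
    [0.33, -0.09, 1.5, 0, 0, 1, 1],
    [0, 0, 2, 0, 0, 0, 1],
    [0, 0, 2, 0, 0, 0, 1],
    [0, 0, 1.4, 0, 0, 0, 1],
    [0, 0, 0.6, 0, 0, 0, 1],
    [0, 0, 0, 0, 0, 0, 1],
    [0, 0, 0, 0, 0, 0, 1]
  ]
}}

```text
time_s: 3.82
tool_pos: [0.5219, 0.0386, 0.2177]
tool_rot: [-180.0, -0.0, -17.5]
force: [-0.2, 0.5, -0.8]
grip_width: 0.0869
```

```bash
python3 st.py
python3 - <<'E'
from h import *
c=env.read_camera("wrist"); cv2.imwrite("pics/w2.png",c["img"])
c=env.read_camera("side"); crop("",c,170,150,135,110,5,"sd2")
E
```

```text
time_s 3.8167
qpos [  27.5101    8.5988  -37.2835  105.5047    5.6138   67.711  -119.0885]
tool_pos [0.5219 0.0386 0.2177]
tool_rot [-179.9877   -0.0168  -17.4935]
force [-0.2026  0.4657 -0.7831]
wrist_torque [-0.0115  0.0175  0.011 ]
grip_width 0.08693215864429805
```

View pics/w2.png

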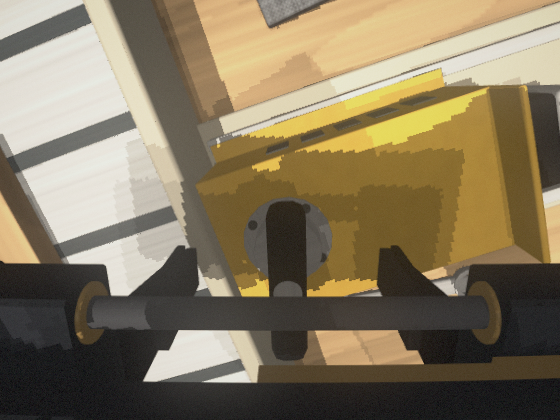

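View pics/sd2.png

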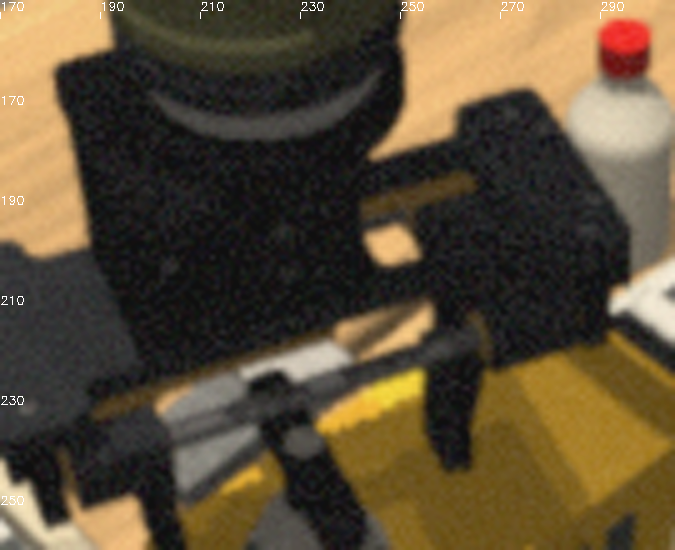

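The handle lies centred between the fingers in the wrist view, at column ~287. I'll close on it.

Emit:
{"op": "drive_tool", "data": {
  "commands": [
    [0, 0, 0, 0, 0, 0, 0.5],
    [0, 0, 0, 0, 0, 0, 0.3],
    [0, 0, 0, 0, 0, 0, 0.1],
    [0, 0, 0, 0, 0, 0, 0],
    [0, 0, 0, 0, 0, 0, 0],
    [0, 0, 0, 0, 0, 0, 0],
    [0, 0, 0, 0, 0, 0, 0]
  ],
  "force": 35
}}

```text
time_s: 4.5
tool_pos: [0.5216, 0.0385, 0.2172]
tool_rot: [180.0, -0.0, -17.5]
force: [0.2, 0.3, -0.3]
grip_width: 0.0482
```

```bash
python3 st.py
```

```text
time_s 4.5
qpos [  27.5048    8.6012  -37.2774  105.5525    5.6242   67.683  -119.1505]
tool_pos [0.5216 0.0385 0.2172]
tool_rot [179.9954  -0.0011 -17.548 ]
force [ 0.1903  0.2617 -0.3177]
wrist_torque [ 0.0214 -0.0023 -0.0047]
grip_width 0.04822333298843525
```

Fingers are still closing.

Emit:
{"op": "drive_tool", "data": {
  "commands": [
    [0, 0, 0, 0, 0, 0, 0],
    [0, 0, 0, 0, 0, 0, 0],
    [0, 0, 0, 0, 0, 0, 0],
    [0, 0, 0, 0, 0, 0, 0],
    [0, 0, 0, 0, 0, 0, 0],
    [0, 0, 0, 0, 0, 0, 0],
    [0, 0, 0, 0, 0, 0, 0],
    [0, 0, 0, 0, 0, 0, 0],
    [0, 0, 0, 0, 0, 0, 0],
    [0, 0, 0, 0, 0, 0, 0]
  ]
}}

```text
time_s: 5.33
tool_pos: [0.5216, 0.0386, 0.2172]
tool_rot: [-180.0, 0.0, -17.5]
force: [0.9, 0.5, -0.0]
grip_width: 0.0161
```

```bash
python3 st.py
```

```text
time_s 5.3333
qpos [  27.5013    8.6065  -37.2807  105.553     5.6188   67.6766 -119.1506]
tool_pos [0.5216 0.0386 0.2172]
tool_rot [-179.996     0.0013  -17.5435]
force [ 0.9167  0.5122 -0.0469]
wrist_torque [ 0.1728 -0.0614 -0.0347]
grip_width 0.0161237950357326
```

Emit:
{"op": "drive_tool", "data": {
  "commands": [
    [0, 0, -0.2, 0, 0, 0, 0],
    [0, 0, -0.3, 0, 0, 0, 0],
    [0, 0, -0.3, 0, 0, 0, 0],
    [0, 0, -0.3, 0, 0, 0, 0],
    [0, 0, -0.15, 0, 0, 0, 0],
    [0, 0, 0, 0, 0, 0, 0],
    [0, 0, 0, 0, 0, 0, 0]
  ]
}}

```text
time_s: 5.92
tool_pos: [0.5215, 0.0386, 0.2294]
tool_rot: [180.0, 0.0, -17.5]
force: [4.2, 1.2, -8.1]
grip_width: 0.0155
```

```bash
python3 st.py
```

```text
time_s 5.9167
qpos [  27.6888    7.9109  -37.3119  104.7281    5.1173   69.0595 -118.7376]
tool_pos [0.5215 0.0386 0.2294]
tool_rot [179.9983   0.0189 -17.5435]
force [ 4.1597  1.225  -8.1088]
wrist_torque [ 0.3552 -0.6878 -0.0598]
grip_width 0.015547473524548045
```

Emit:
{"op": "drive_tool", "data": {
  "commands": [
    [0.03, 0, -0.05, 0, 0, 0, 0],
    [0.03, 0, -0.05, 0, 0, 0, 0],
    [0, 0, -0.05, 0, 0, 0, 0],
    [0, 0, 0, 0, 0, 0, 0]
  ]
}}

```text
time_s: 6.25
tool_pos: [0.5217, 0.0385, 0.2309]
tool_rot: [180.0, 0.1, -17.5]
force: [1.0, 1.6, -9.3]
grip_width: 0.0154
```

```bash
python3 st.py
python3 - <<'E'
from h import *
c=env.read_camera("side"); crop("",c,190,190,135,100,5,"sd3")
c=env.read_camera("scene"); crop("",c,235,130,130,95,6,"sc3")
E
```

```text
time_s 6.25
qpos [  27.6919    7.9072  -37.3134  104.5529    5.0935   69.2953 -118.7027]
tool_pos [0.5217 0.0385 0.2309]
tool_rot [179.9831   0.077  -17.5334]
force [ 0.9701  1.6281 -9.3022]
wrist_torque [ 0.4577 -0.196  -0.0065]
grip_width 0.015405080351331778
```

View pics/sd3.png

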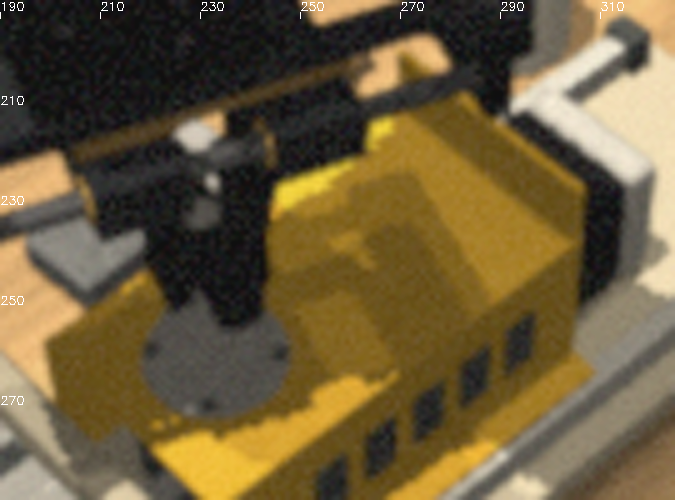

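View pics/sc3.png

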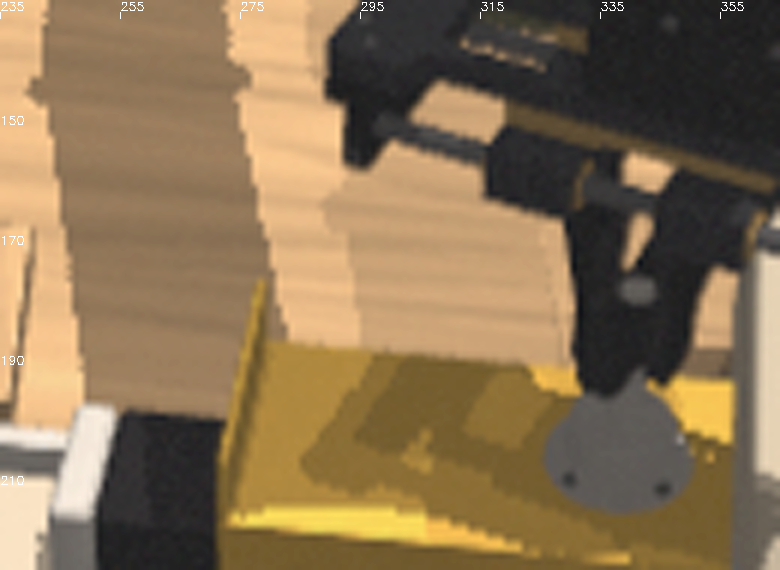

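The cap rose about 5 px in the scene view, so the handle came up with the tool. I'll creep up until the force shows the limit.

Emit:
{"op": "drive_tool", "data": {
  "commands": [
    [0, 0, -0.05, 0, 0, 0, 0],
    [0, 0, -0.05, 0, 0, 0, 0],
    [0, 0, 0, 0, 0, 0, 0]
  ]
}}

```text
time_s: 6.6
tool_pos: [0.5217, 0.0384, 0.2318]
tool_rot: [180.0, 0.1, -17.5]
force: [0.4, 1.9, -11.1]
grip_width: 0.0157
```

```bash
python3 st.py
```

```text
time_s 6.6
qpos [  27.7096    7.858   -37.3072  104.4981    5.0574   69.3806 -118.6727]
tool_pos [0.5217 0.0384 0.2318]
tool_rot [179.9869   0.0711 -17.5446]
force [  0.3511   1.8996 -11.0971]
wrist_torque [ 0.6148 -0.1139  0.0215]
grip_width 0.01571445744419149
```

Emit:
{"op": "drive_tool", "data": {
  "commands": [
    [-0.02, -0.07, -0.05, 0, 0, 0, 0],
    [0, 0, 0, 0, 0, -4, 0],
    [0, 0, 0, 0, 0, -4, 0],
    [0, 0, 0, 0, 0, -4, 0],
    [0, 0, 0, 0, 0, -4, 0],
    [0, 0, 0, 0, 0, -4, 0],
    [0, 0, 0, 0, 0, 0, 0]
  ]
}}

```text
time_s: 7.18
tool_pos: [0.5218, 0.0383, 0.2321]
tool_rot: [179.9, 0.1, 2.5]
force: [0.2, 0.8, -13.1]
grip_width: 0.0157
```

```bash
python3 st.py
```

```text
time_s 7.1833
qpos [ 29.1237   8.0444 -38.8884 104.4193   5.4344  69.4783 -98.8876]
tool_pos [0.5218 0.0383 0.2321]
tool_rot [179.9411   0.0836   2.5186]
force [  0.2347   0.8254 -13.1323]
wrist_torque [ 0.0417 -0.1809  0.0849]
grip_width 0.015665549993114432
```

Emit:
{"op": "drive_tool", "data": {
  "commands": [
    [0, -0.04, 0, 0, 0, -4, 0],
    [0, 0, 0, 0, 0, -4, 0],
    [0, 0, 0, 0, 0, -4, 0],
    [0, 0, 0, 0, 0, -4, 0],
    [0, 0, 0, 0, 0, -4, 0],
    [0, 0, 0, 0, 0, -4, 0],
    [0, 0, 0, 0, 0, -4, 0],
    [0, 0, 0, 0, 0, 0, 0]
  ]
}}

```text
time_s: 7.85
tool_pos: [0.5219, 0.0379, 0.2324]
tool_rot: [179.9, 0.1, 30.4]
force: [-0.3, -1.9, -11.7]
grip_width: 0.0155
```

```bash
python3 st.py
```

```text
time_s 7.85
qpos [ 31.1966   8.3351 -41.182  104.335    5.9722  69.552  -71.4045]
tool_pos [0.5219 0.0379 0.2324]
tool_rot [179.9173   0.1133  30.38  ]
force [ -0.2649  -1.9064 -11.6502]
wrist_torque [-0.5655 -0.1248  0.0051]
grip_width 0.015531727015826662
```

Emit:
{"op": "drive_tool", "data": {
  "commands": [
    [0, 0, 0, 0, 0, -5, 0],
    [0, 0, 0, 0, 0, -5, 0],
    [0, 0, 0, 0, 0, -5, 0],
    [0, 0, 0, 0, 0, -5, 0],
    [0, 0, 0, 0, 0, -5, 0],
    [0, 0, 0, 0, 0, -5, 0],
    [0, 0, 0, 0, 0, 0, 0]
  ]
}}

```text
time_s: 8.43
tool_pos: [0.5224, 0.0376, 0.2328]
tool_rot: [179.9, 0.1, 60.3]
force: [-0.2, -4.3, -9.9]
grip_width: 0.0154
```

```bash
python3 st.py;  python3 - <<'E'
from h import *
c=env.read_camera("side"); crop("",c,190,190,135,100,5,"sd4")
c=env.read_camera("scene"); crop("",c,235,130,130,95,6,"sc4")
E
```

```text
time_s 8.4333
qpos [ 33.576    8.7025 -43.813  104.2289   6.5805  69.6105 -41.8953]
tool_pos [0.5224 0.0376 0.2328]
tool_rot [179.916    0.1302  60.3137]
force [-0.2408 -4.255  -9.8548]
wrist_torque [-0.9654 -0.2149  0.0206]
grip_width 0.015369532746589204
```

View pics/sd4.png

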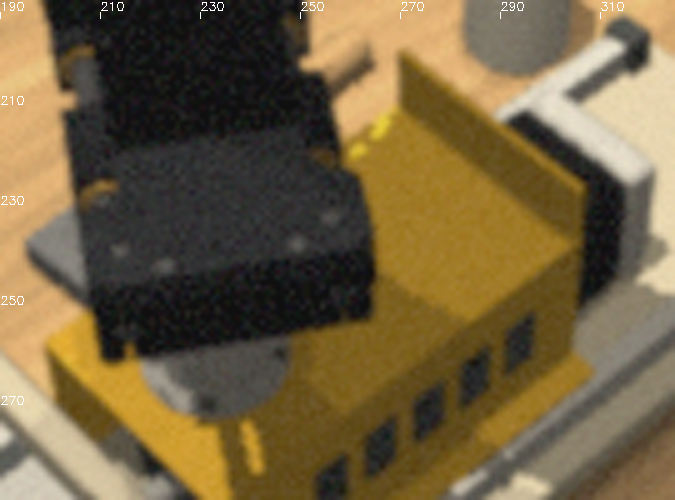

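View pics/sc4.png

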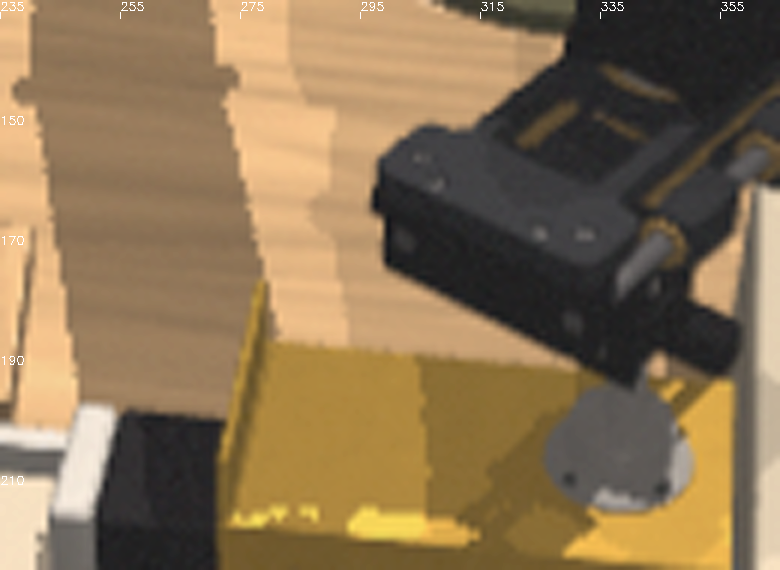

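Guard is unmoved: the lip corners are still at (270,200) and (307,228) in the side view. I'll relieve the y load and keep winding.

Emit:
{"op": "drive_tool", "data": {
  "commands": [
    [-0.06, 0.03, 0, 0, 0, -5, 0],
    [0, 0, 0, 0, 0, -5, 0],
    [0, 0, 0, 0, 0, -5, 0],
    [0, 0, 0, 0, 0, -5, 0],
    [0, 0, 0, 0, 0, -5, 0],
    [0, 0, 0, 0, 0, -5, 0],
    [0, 0, 0, 0, 0, -5, 0],
    [0, 0, 0, 0, 0, 0, 0]
  ]
}}

```text
time_s: 9.2
tool_pos: [0.5229, 0.0375, 0.2332]
tool_rot: [179.9, 0.1, 95.3]
force: [2.5, -4.2, -9.7]
grip_width: 0.0157
```

```bash
python3 st.py
```

```text
time_s 9.2
qpos [ 36.5806   9.226  -47.1649 104.1237   7.3363  69.645   -7.4283]
tool_pos [0.5229 0.0375 0.2332]
tool_rot [179.907    0.1165  95.338 ]
force [ 2.4916 -4.2486 -9.7407]
wrist_torque [-1.1405 -0.5917  0.0396]
grip_width 0.015662769976570463
```

Emit:
{"op": "drive_tool", "data": {
  "commands": [
    [-0.06, 0.03, 0, 0, 0, -5, 0],
    [0, 0, 0, 0, 0, -5, 0],
    [0, 0, 0, 0, 0, -5, 0],
    [0, 0, 0, 0, 0, -5, 0],
    [0, 0, 0, 0, 0, -5, 0],
    [0, 0, 0, 0, 0, -5, 0],
    [0, 0, 0, 0, 0, -5, 0],
    [0, 0, 0, 0, 0, 0, 0]
  ]
}}

```text
time_s: 9.87
tool_pos: [0.5235, 0.0377, 0.2333]
tool_rot: [179.9, 0.1, 130.3]
force: [3.7, -2.8, -9.5]
grip_width: 0.0157
```

```bash
python3 st.py
```

```text
time_s 9.8667
qpos [ 39.8366   9.9696 -50.9115 103.9862   8.3105  69.7487  26.7845]
tool_pos [0.5235 0.0377 0.2333]
tool_rot [179.9165   0.1292 130.3079]
force [ 3.6795 -2.8424 -9.4639]
wrist_torque [-0.8829 -0.9261  0.0082]
grip_width 0.015662183178874245
```

Emit:
{"op": "drive_tool", "data": {
  "commands": [
    [0, 0, 0, 0, 0, -3, 0],
    [0, 0, 0, 0, 0, -3, 0],
    [0, 0, 0, 0, 0, -3, 0],
    [0, 0, 0, 0, 0, -3, 0],
    [0, 0, 0, 0, 0, 0, 0]
  ]
}}

```text
time_s: 10.28
tool_pos: [0.5234, 0.0379, 0.2332]
tool_rot: [179.9, 0.1, 142.1]
force: [2.9, -2.2, -8.8]
grip_width: 0.0153
```

```bash
python3 st.py
```

```text
time_s 10.2833
qpos [ 41.0167  10.2634 -52.2838 103.9614   8.6478  69.808   38.2946]
tool_pos [0.5234 0.0379 0.2332]
tool_rot [179.9153   0.0878 142.1011]
force [ 2.8536 -2.1821 -8.7811]
wrist_torque [-0.6053 -0.9831 -0.7214]
grip_width 0.015347847688912557
```

Wrist moment about z jumped from 0.01 to −0.72 N m at the expected angle, so this is the stop. One small extra push to confirm, then I'll back the torque off and open.

Emit:
{"op": "drive_tool", "data": {
  "commands": [
    [0, 0, 0, 0, 0, -2, 0],
    [0, 0, 0, 0, 0, 0, 0]
  ]
}}

```text
time_s: 10.45
tool_pos: [0.5232, 0.038, 0.2332]
tool_rot: [179.9, 0.1, 144.1]
force: [3.7, -2.8, -8.8]
grip_width: 0.016
```

```bash
python3 st.py
```

```text
time_s 10.45
qpos [ 41.2121  10.3166 -52.52   103.9637   8.7067  69.8287  40.2367]
tool_pos [0.5232 0.038  0.2332]
tool_rot [179.9247   0.0688 144.1008]
force [ 3.7344 -2.7791 -8.7884]
wrist_torque [-0.5432 -0.9711 -0.8918]
grip_width 0.01601714107304029
```

Emit:
{"op": "drive_tool", "data": {
  "commands": [
    [0, 0, 0.05, 0, 0, 2, 0],
    [0, 0, 0.05, 0, 0, 0, 0],
    [0, 0, 0, 0, 0, 0, 0.5],
    [0, 0, 0, 0, 0, 0, 0.5],
    [0, 0, 0, 0, 0, 0, 0.5],
    [0, 0, 0, 0, 0, 0, 0.5],
    [0, 0, 0, 0, 0, 0, 0.5],
    [0, 0, 0, 0, 0, 0, 0.5],
    [0, 0, 0, 0, 0, 0, 0.5]
  ]
}}

```text
time_s: 11.2
tool_pos: [0.5225, 0.0385, 0.2319]
tool_rot: [180.0, 0.0, 142.5]
force: [0.8, -0.2, 0.5]
grip_width: 0.0426
```

```bash
python3 st.py
```

```text
time_s 11.2
qpos [ 40.9769  10.3295 -52.3363 104.0773   8.7031  69.7786  38.5349]
tool_pos [0.5225 0.0385 0.2319]
tool_rot [179.9976   0.0057 142.4685]
force [ 0.846  -0.2195  0.4914]
wrist_torque [ 0.0692 -0.175   0.0382]
grip_width 0.042570795585780044
```

Emit:
{"op": "drive_tool", "data": {
  "commands": [
    [0, 0, -1, 0, 0, 0, 0.5],
    [0, 0, -2.5, 0, 0, 0, 0.5],
    [0, 0, -3, 0, 0, 0, 0.5],
    [0, 0, 0, 0, 0, 6.4, 0],
    [0, 0, 0, 0, 0, 6.4, 0],
    [0, 0, 0, 0, 0, 6.4, 0],
    [0, 0, 0, 0, 0, 6.4, 0],
    [0, 0, 0, 0, 0, 6.4, 0],
    [0, 0, 0, 0, 0, 6.4, 0],
    [0, 0, 0, 0, 0, 6.4, 0],
    [0, 0, 0, 0, 0, 6.4, 0],
    [-2.5, 0, 0, 0, 0, 0, 0],
    [-2.5, 0, 0, 0, 0, 0, 0],
    [-2.5, 0, 0, 0, 0, 0, 0],
    [-1.8, 0, 0, 0, 0, 0, 0],
    [0, 0, 0, 0, 0, 0, 0],
    [0, 0, 0, 0, 0, 0, 0]
  ]
}}

```text
time_s: 12.62
tool_pos: [0.5246, -0.0556, 0.2973]
tool_rot: [180.0, -0.0, 91.1]
force: [-0.8, 0.9, -0.3]
grip_width: 0.0004
```

```bash
python3 st.py;  python3 - <<'E'
from h import *
c=env.read_camera("side"); crop("",c,190,190,135,100,5,"sd5")
c=env.read_camera("scene"); crop("",c,235,130,130,95,6,"sc5")
c=env.read_camera("wrist"); cv2.imwrite("pics/w5.png",c["img"])
E
```

```text
time_s 12.6167
qpos [ 45.1134   6.3001 -44.5411  98.7681   4.5158  76.7527   0.8169]
tool_pos [ 0.5246 -0.0556  0.2973]
tool_rot [179.9797  -0.0185  91.1065]
force [-0.8334  0.853  -0.2532]
wrist_torque [ 0.0379 -0.0956 -0.0532]
grip_width 0.00042698727435783553
```

View pics/sd5.png

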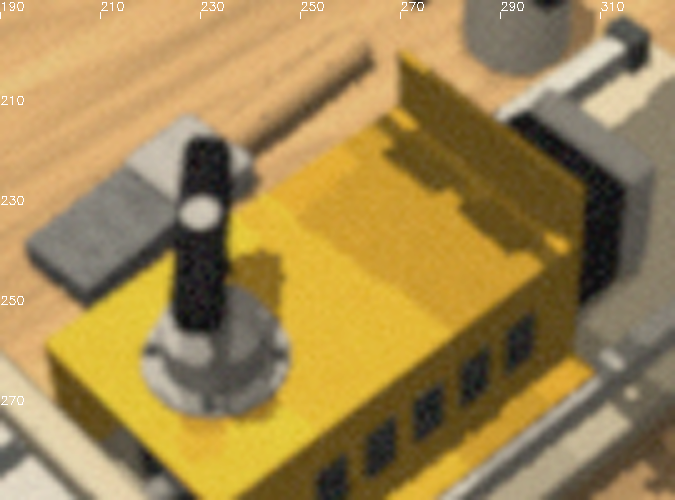

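View pics/sc5.png

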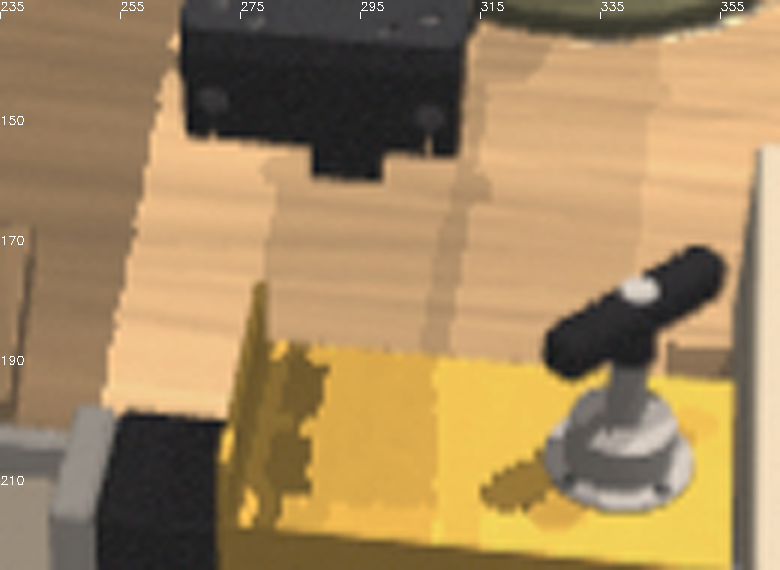

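View pics/w5.png

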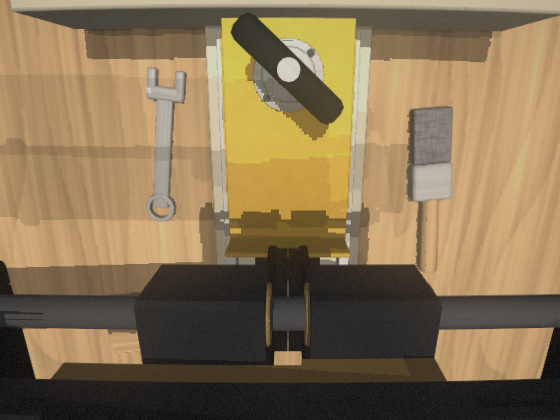

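The handle is turned and stays up on its exposed stem. The cap is at (341.7,178.3) in scene and (230.2,232.6) in side. I'll measure its height and angle.

Run:
```python
from h import *
sc=env.read_camera("scene"); sd=env.read_camera("side")
A=[];b=[]
for c,uv in((sc,(341.7,178.3)),(sd,(230.2,232.6))):
    o,v=ray(c,uv); M=np.eye(3)-np.outer(v,v); A.append(M);b.append(M@o)
print(np.linalg.lstsq(np.vstack(A),np.hstack(b),rcond=None)[0])
for c,a,e in((sc,(235+705/6,130+270/6),(235+562/6,130+352/6)),(sd,(190+208/5,190+143/5),(190+196/5,190+318/5))):
    p=onz(c,a,.1795);q=onz(c,e,.1795); print(p,q,np.degrees(np.arctan2(*(p-q)[1::-1])))
```

```text
[0.52113536 0.03940964 0.18816461]
[0.49778621 0.0608141  0.1795    ] [0.54550224 0.01855813 0.1795    ] 138.47280212780066
[0.54942299 0.01383755 0.1795    ] [0.49549438 0.0607393  0.1795    ] -41.01350688411964
```

Lift is about +13.2 mm and the bar angle about 137° relative to the lip (2.39 rad), so the screw is parked at its stop. I'll descend inside the lip.

Emit:
{"op": "drive_tool", "data": {
  "commands": [
    [0, 0, 2.5, 0, 0, 0, 0],
    [0, 0, 2.5, 0, 0, 0, 0],
    [0, 0, 2.5, 0, 0, 0, 0],
    [0, 0, 1.9, 0, 0, 0, 0],
    [0, 0, 1, 0, 0, 0, 0],
    [0, 0, 0, 0, 0, 0, 0],
    [-0.6, 0, 0, 0, 0, 0, 0],
    [-0.6, 0, 0, 0, 0, 0, 0],
    [-0.6, 0, 0, 0, 0, 0, 0],
    [-0.6, 0, 0, 0, 0, 0, 0],
    [-0.6, 0, 0, 0, 0, 0, 0],
    [0, 0, 0, 0, 0, 0, 0]
  ],
  "force": 20
}}

```text
time_s: 13.87
tool_pos: [0.526, -0.0858, 0.1937]
tool_rot: [179.9, 0.0, 91.2]
force: [-0.1, 0.9, 0.6]
grip_width: 0.0008
```

```bash
python3 st.py
```

```text
time_s 13.8667
qpos [ 45.3119  12.2841 -42.9892 105.6843   9.1922  65.4285   0.3262]
tool_pos [ 0.526  -0.0858  0.1937]
tool_rot [179.8838   0.0206  91.1748]
force [-0.1449  0.9133  0.5822]
wrist_torque [ 0.2538 -0.1924 -0.0043]
grip_width 0.0007665868381302512
```

Emit:
{"op": "drive_tool", "data": {
  "commands": [
    [-0.8, 0, 0, 0, 0, 0, 0],
    [-0.8, 0, 0, 0, 0, 0, 0],
    [-0.8, 0, 0, 0, 0, 0, 0],
    [-0.8, 0, 0, 0, 0, 0, 0]
  ]
}}

```text
time_s: 14.2
tool_pos: [0.5265, -0.1158, 0.1934]
tool_rot: [179.9, -0.1, 91.3]
force: [0.2, 5.0, 4.3]
grip_width: 0.0005
```

```bash
python3 st.py
python3 - <<'E'
from h import *
c=env.read_camera("side"); crop("",c,190,170,135,110,5,"sd6")
E
```

```text
time_s 14.2
qpos [ 47.2356  13.0034 -41.8885 104.8664   9.407   65.6084   3.505 ]
tool_pos [ 0.5265 -0.1158  0.1934]
tool_rot [179.9274  -0.071   91.3237]
force [0.1833 5.0059 4.3191]
wrist_torque [ 1.0933 -0.2198 -0.0125]
grip_width 0.0005462462002190855
```

View pics/sd6.png

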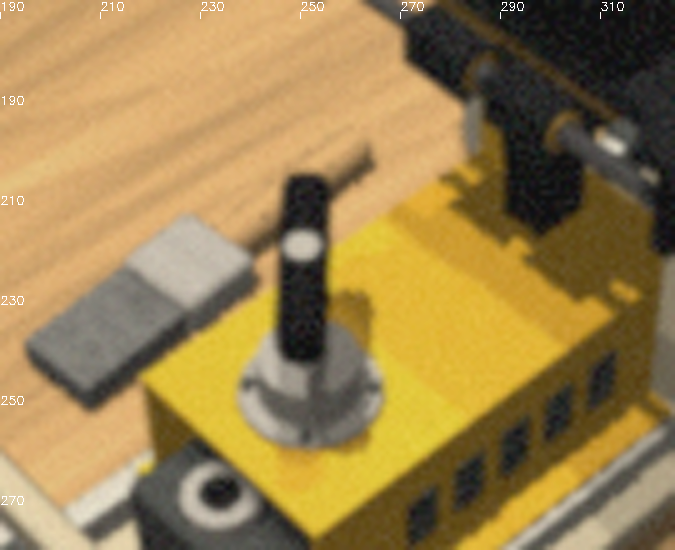

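The guard is sliding (push about 5 N), the T-handle is still raised, and the coupling is starting to show at the lower left.

Emit:
{"op": "drive_tool", "data": {
  "commands": [
    [-0.8, 0, -0.1, 0, 0, 0, 0],
    [-0.8, 0, 0, 0, 0, 0, 0],
    [-0.8, 0, 0, 0, 0, 0, 0],
    [-0.8, 0, 0, 0, 0, 0, 0],
    [-0.8, 0, 0, 0, 0, 0, 0],
    [-0.8, 0, 0, 0, 0, 0, 0],
    [-0.8, 0, 0, 0, 0, 0, 0],
    [-0.7, 0, 0, 0, 0, 0, 0],
    [-0.5, 0, 0, 0, 0, 0, 0],
    [-0.4, 0, 0, 0, 0, 0, 0],
    [0, 0, 0, 0, 0, 0, 0]
  ]
}}

```text
time_s: 15.17
tool_pos: [0.5274, -0.1896, 0.1935]
tool_rot: [180.0, 0.0, 91.2]
force: [0.5, 1.8, 0.2]
grip_width: 0.0006
```

```bash
python3 st.py
```

```text
time_s 15.1667
qpos [ 51.262   15.4097 -39.1535 101.9947  10.5876  66.2954  10.0415]
tool_pos [ 0.5274 -0.1896  0.1935]
tool_rot [179.9976   0.0283  91.2059]
force [0.486  1.7687 0.1815]
wrist_torque [ 0.3086 -0.348   0.0099]
grip_width 0.0005766575688526414
```

Emit:
{"op": "drive_tool", "data": {
  "commands": [
    [-0.2, 0, 0, 0, 0, 0, 0],
    [-0.2, 0, 0, 0, 0, 0, 0],
    [-0.2, 0, 0, 0, 0, 0, 0],
    [0, 0, 0, 0, 0, 0, 0]
  ]
}}

```text
time_s: 15.5
tool_pos: [0.5275, -0.1938, 0.1936]
tool_rot: [-180.0, -0.1, 91.3]
force: [1.3, 5.8, -0.8]
grip_width: 0.0007
```

```bash
python3 st.py
```

```text
time_s 15.5
qpos [ 51.5148  15.6307 -39.0232 101.7353  10.5825  66.4238  10.5507]
tool_pos [ 0.5275 -0.1938  0.1936]
tool_rot [-179.9627   -0.0895   91.2909]
force [ 1.2934  5.8338 -0.8468]
wrist_torque [ 1.2102 -0.4075 -0.0342]
grip_width 0.0007037801418991313
```

Emit:
{"op": "drive_tool", "data": {
  "commands": [
    [-0.2, 0, 0, 0, 0, 0, 0],
    [-0.2, 0, 0, 0, 0, 0, 0],
    [0, 0, 0, 0, 0, 0, 0]
  ]
}}

```text
time_s: 15.75
tool_pos: [0.5276, -0.1942, 0.1936]
tool_rot: [-179.9, -0.4, 91.4]
force: [-0.7, 11.7, 2.6]
grip_width: 0.0005
```

```bash
python3 st.py
```

```text
time_s 15.75
qpos [ 51.642   15.7834 -39.0422 101.578   10.409   66.5904  10.8828]
tool_pos [ 0.5276 -0.1942  0.1936]
tool_rot [-179.8915   -0.3621   91.4182]
force [-0.6904 11.7258  2.6372]
wrist_torque [ 2.5929  0.0523 -0.1086]
grip_width 0.0004826654574508883
```

The y position stalled at −0.194 while the force rose to 11.7 N, so the guard is at its end stop. I'll back away, rise, and check.

Emit:
{"op": "drive_tool", "data": {
  "commands": [
    [0.8, 0, 0, 0, 0, 0, 0],
    [0.8, 0, 0, 0, 0, 0, 0],
    [0.8, 0, 0, 0, 0, 0, 0],
    [0, 0, -2.5, 0, 0, 0, 0],
    [0, 0, -3, 0, 0, 0, 0],
    [0, 0, -3, 0, 0, 0, 0],
    [0, 0, -3, 0, 0, 0, 0],
    [0, -2.5, 0, 0, 0, 0, 0],
    [0, 2.5, -3, 0, 0, 0, 0],
    [0, 0, 0, 0, 0, 0, 0],
    [0, 0, 0, 0, 0, 0, 0]
  ]
}}

```text
time_s: 16.67
tool_pos: [0.5276, -0.175, 0.3396]
tool_rot: [179.9, 0.1, 91.3]
force: [1.2, 0.5, 0.4]
grip_width: 0.0003
```

```bash
python3 st.py;  python3 - <<'E'
from h import *
for n in("side","scene","wrist"):
    c=env.read_camera(n); cv2.imwrite(f"pics/{n}7.png",c["img"])
    if n=="side": crop("",c,200,130,135,110,5,"sd7")
    if n=="scene": crop("",c,225,130,135,110,5,"sc7")
E
```

```text
time_s 16.6667
qpos [ 52.417    8.698  -40.7884  91.5285   5.816   81.7498  12.3938]
tool_pos [ 0.5276 -0.175   0.3396]
tool_rot [179.868    0.1194  91.2594]
force [1.1579 0.514  0.4473]
wrist_torque [-0.0318 -0.1361 -0.0326]
grip_width 0.00033438762474450397
```

View pics/side7.png

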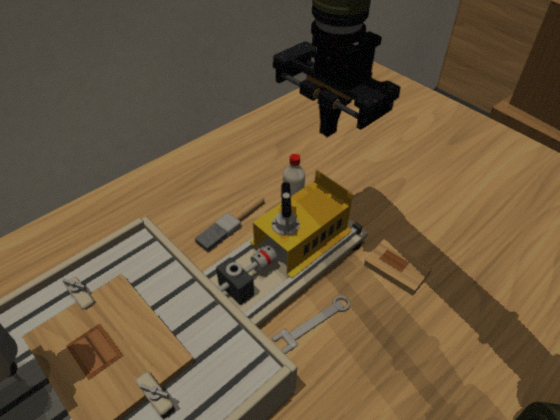

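View pics/scene7.png

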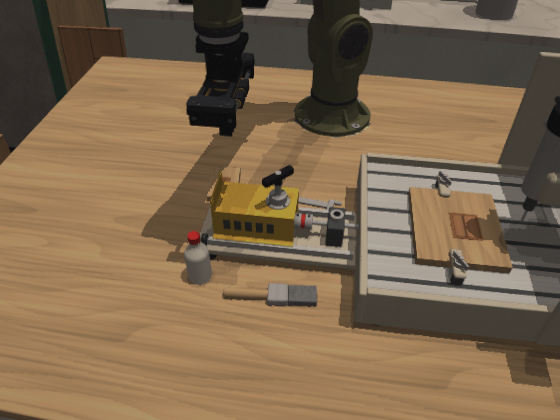

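View pics/wrist7.png

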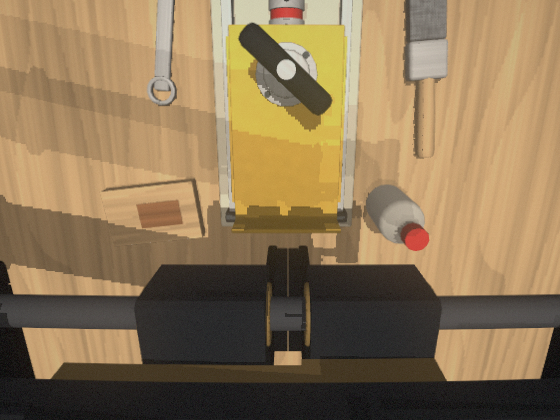

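View pics/sd7.png

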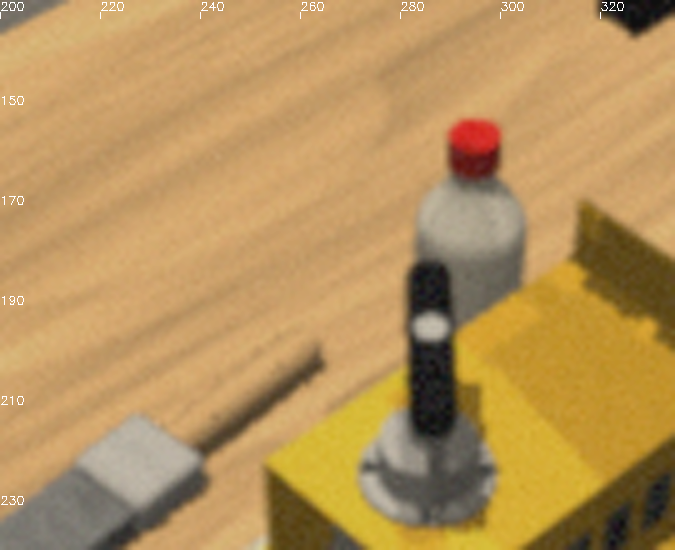

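View pics/sc7.png

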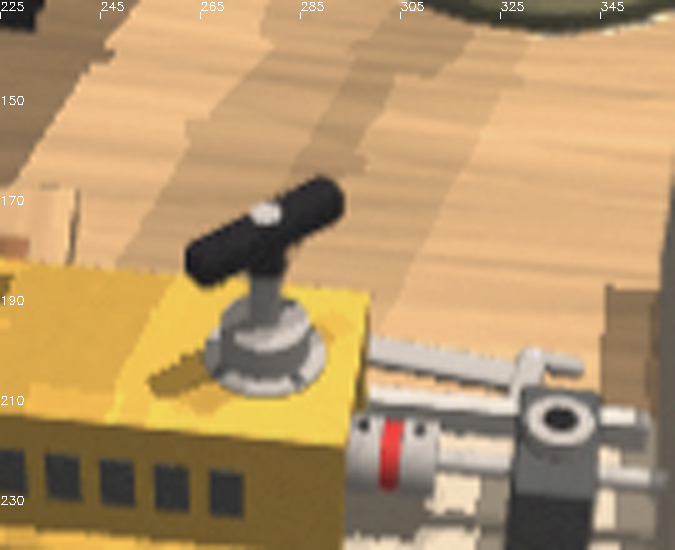

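The guard is open, the coupling with its red ring is exposed, the handle is still raised, and the loose items are where they were. Last, I'll measure the cap's displacement and then hand in.

Run:
```python
from h import *
sc=env.read_camera("scene"); sd=env.read_camera("side")
A=[];b=[]
for c,uv in((sc,(278.4,172.6)),(sd,(286.2,195.4))):
    o,v=ray(c,uv); M=np.eye(3)-np.outer(v,v); A.append(M);b.append(M@o)
P=np.linalg.lstsq(np.vstack(A),np.hstack(b),rcond=None)[0]; print(P,P-[.52114,.03941,.18816])
```

```text
[ 0.52350788 -0.08041149  0.1882055 ] [ 2.36787783e-03 -1.19821495e-01  4.55045343e-05]
```

Displacement is 0.1198 m with the screw height unchanged, so I'm handing in.

```bash
python3 -c "
from cell import env
print(env.sign_off())"
```

```text
the job is handed in; nothing more can be done
None
```

The guard is open as far as it goes and the shaft coupling is exposed. I handed the job in at about 17 s on the robot's clock.

- **Screw:** I lifted the T-handle to its limit and wound it about 157° anticlockwise to the stop. There the wrist moment rose from 0.01 to about 0.9 N m. After I let go, the cameras put it 13.2 mm up at about 2.39 rad. The guard had not moved.
- **Guard:** I pushed the lip with closed fingers until it stalled, with the force rising to 11.7 N. The cameras then measured 119.8 mm of travel, with the screw height unchanged to within 0.1 mm.
- **Other items:** The spanner, brush, oil bottle and offcut appear undisturbed in the last pictures. I judged that by eye and did not measure it. The gripper was clear of everything.

While winding, the tool rose about 2 mm more than the screw, so the pads probably slipped slightly up the bar. It did not affect the result, and no check failed.

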